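# Trip-test the limit switches of a linear axis

## Task

Check the four roller-lever limit switches on the linear axis by hand: with your fingertips closed, sweep along the row from the motor end, staying down close over the row all the way, so that each roller is pushed in past its click and springs back, one after the other. Use a light touch and shift neither the carriage nor any loose part. Stop on the last roller and finish with your fingertips still holding it pushed in.

Things in the scene. Friction and masses are not known exactly. Their poses are not given: they have to be found in the camera images.
- axis: aluminium linear axis, fixed: two channels 365 mm long, 40 mm high between end plates 146 mm wide, 60 mm high; lead screw, two guide rods, gear motor at one end. y runs along the lead screw away from the motor, z up; origin on the bench midway between the channels and midway along the switch row. Frame spans y = -223 to +158 mm, motor to -297 mm
- motor_end (a point): middle of the gear motor (37 mm across, axis 30 mm above the bench), at y = -260 mm of the axis
- row (a point): middle of the switch row, on top of the channel at x = +58 mm of the axis, 40 mm above the bench. A steel strip here carries four black roller-lever switches (49 x 17.5 mm, tops 68 mm above the bench), 72 mm apart along y. Nothing here is higher than the rollers
- roller1 (a point): top of the white roller (12 mm diameter, 7 mm wide) on the lever of the first switch from the motor end; at rest 96 mm above the bench, x = +58, y = -108 mm in the axis frame. The lever, a steel strip 44 mm long, is hinged at its motor-side end 75 mm above the bench and slopes up to the roller at 0.42 rad: a fingertip coming from the motor side below the roller top presses it in
- roller2 (a point): top of the white roller (12 mm diameter, 7 mm wide) on the lever of the second switch from the motor end; at rest 96 mm above the bench, x = +58, y = -36 mm in the axis frame. Lever as on the first
- roller3 (a point): top of the white roller (12 mm diameter, 7 mm wide) on the lever of the third switch from the motor end; at rest 96 mm above the bench, x = +58, y = 36 mm in the axis frame. Lever as on the first
- roller4 (a point): top of the white roller (12 mm diameter, 7 mm wide) on the lever of the fourth switch from the motor end; at rest 96 mm above the bench, x = +58, y = 108 mm in the axis frame. Lever as on the first
- switch1 (a joint): lever of the first switch: 0 at rest, grows as the roller is pushed down; it clicks at 0.08 rad (roller 3.4 mm down) and meets its stop at 0.34 rad (14.7 mm down). A spring of 0.8 N at rest, 2.4 N at the stop, throws it back when let go
- switch2 (a joint): lever of the second switch: 0 at rest, grows as the roller is pushed down; it clicks at 0.08 rad (roller 3.4 mm down) and meets its stop at 0.34 rad (14.7 mm down). Spring as on the first
- switch3 (a joint): lever of the third switch: 0 at rest, grows as the roller is pushed down; it clicks at 0.08 rad (roller 3.4 mm down) and meets its stop at 0.34 rad (14.7 mm down). Spring as on the first
- switch4 (a joint): lever of the fourth switch: 0 at rest, grows as the roller is pushed down; it clicks at 0.08 rad (roller 3.4 mm down) and meets its stop at 0.34 rad (14.7 mm down). Spring as on the first
- cam (a point): top of the carriage's trip cam, a steel tongue 36 x 18 mm, 6 mm thick, that stands over the switch row 95 mm above the bench, between motor and first switch (50 to 70 mm before the first roller); the carriage (76 x 44 x 32 mm block) sits stiffly on the lead screw below it
- coupling: aluminium shaft coupling, 25 mm across and 28 mm tall, standing on top of the channel without switches; origin at the centre of its underside
- screwdriver: yellow-handled screwdriver, 170 mm long, lying on the bench beside the axis on the switch side; origin under its middle, x towards its tip
- wrench: steel spanner, 130 mm long, lying on the bench on the robot's side of the axis; origin under its middle
- sensor_a: ultrasonic range module: blue circuit board 20 x 45 mm with two metal cans, 17 mm tall, on the bench off the far end of the axis; origin at the centre of its underside
- sensor_b: a second module like it, on the bench on the switch side; origin at the centre of its underside
- tape_roll: yellow tape roll, 80 mm across, 24 mm tall, lying flat on the bench; origin at the centre of its underside
- wheel: rubber-tyred robot wheel, 68 mm across, 28 mm tall, lying flat on the bench; origin at the centre of its underside

How it is judged:
On the way, in this order (a step that is already met when the one before it is completed fails the run):
1. the first switch from the motor end is pushed in past its click (over 0.08 rad), the other three are not (value of joint switch1 above 0.08 rad and value of joint each of switch2, switch3, switch4 below 0.07 rad), for 0.03 s.
2. on the way from the first to the second roller the fingertips stay down over the row: half-way between them, less than about 25 mm above roller height and within 30 mm of the row sideways (y of the grasp point in the frame of axis between -0.084 and -0.06 m and x of the grasp point in the frame of axis between 0.028 and 0.088 m and z of the grasp point in the frame of axis below 0.141 m).
3. the second switch from the motor end is pushed in past its click (over 0.08 rad), the other three are not (value of joint switch2 above 0.08 rad and value of joint each of switch1, switch3, switch4 below 0.07 rad), for 0.03 s.
4. on the way from the second to the third roller the fingertips stay down over the row: half-way between them, less than about 25 mm above roller height and within 30 mm of the row sideways (y of the grasp point in the frame of axis between -0.012 and 0.012 m and x of the grasp point in the frame of axis between 0.028 and 0.088 m and z of the grasp point in the frame of axis below 0.141 m).
5. the third switch from the motor end is pushed in past its click (over 0.08 rad), the other three are not (value of joint switch3 above 0.08 rad and value of joint each of switch1, switch2, switch4 below 0.07 rad), for 0.03 s.
6. on the way from the third to the fourth roller the fingertips stay down over the row: half-way between them, less than about 25 mm above roller height and within 30 mm of the row sideways (y of the grasp point in the frame of axis between 0.06 and 0.084 m and x of the grasp point in the frame of axis between 0.028 and 0.088 m and z of the grasp point in the frame of axis below 0.141 m).
7. the fourth switch from the motor end is pushed in past its click (over 0.08 rad), the other three are not (value of joint switch4 above 0.08 rad and value of joint each of switch1, switch2, switch3 below 0.07 rad), for 0.03 s.
At the end, for the whole second after the job is handed in: The fourth switch is held in past its click (over 0.08 rad) and still by the fingertips, at between 0.2 and 25 N; the first three have sprung back (under 0.04 rad); the carriage is within 4 mm and every loose part within 10 mm of where it was (value of joint switch4 above 0.08 rad and value of joint each of switch1, switch2, switch3 below 0.04 rad and contact force between the fingers and axis between 0.2 and 25 N and velocity of joint switch4 between -0.3 and 0.3 rad/s and distance of cam from where it was at the start of the episode below 0.004 m and distance of each of coupling, screwdriver, wrench, sensor_a, sensor_b, tape_roll, wheel from where it was at the start of the episode below 0.01 m); the arm keeps its last pose, push and grip.
It fails at once if the axis or its switches are pressed with more than 25 N (contact force between any of the fingers, the arm and axis above 25 N).
It fails at once if the carriage is shifted by more than 4 mm (distance of cam from where it was at the start of the episode above 0.004 m).
It fails at once if a loose part on the bench or on the axis is shifted, lifted or knocked over (moved by more than 10 mm) (distance of any of coupling, screwdriver, wrench, sensor_a, sensor_b, tape_roll, wheel from where it was at the start of the episode above 0.01 m).
It also fails if it takes over 40 s, if anything falls off the work surface, if the arm or the gripper's body presses on something with over 40 N, if the wrist force passes 120 N, or if a joint passes its speed limit or range.

## Robot

A 6-joint arm with a two-finger parallel gripper is mounted at the origin on the work surface. World frame = base frame: x ahead of the robot, y to its left, z up, the work surface at z = 0. Lengths are in m, angles in rad, forces in N, time in s.
With the tool pointing down it reaches from about 0.25 to 0.775 m from the base axis. Payload 4 kg.
Tool frame: the origin (TCP) lies on the centre line of the jaws, within the pads' length; the fingertips stand 17 mm ahead of it and the grasp point (between the pads) lies 2 mm behind it; z points along the fingers, y is the line along which they close (so a half turn about z gives the same grasp; the last joint's range is limited). The gripper opens to 94 mm and grips with 3 to 60 N. Pads are 16 mm wide; open, the fingers measure 119 mm over their backs; the gripper's body (75 mm by 177 mm) begins 78 mm behind the grasp point.
Start: joints at [-1.432, 0.087, 1.371, -0, 1.684, -0.103], TCP at [0.132, -0.534, 0.223] pointing down, gripper open.
Joint ranges: [-3.1, 3.1], [-0.76, 2.03], [0.27, 2.55], [-1.08, 4.22], [0.17, 2.65], [-2.57, 2.57]. Speed limits (rad/s): [2.79, 2.79, 3.14, 3.14, 3.14, 3.14].

## Interface

Orientations are given as [roll, pitch, yaw] about the fixed x, y, z axes, in that order (R = Rz(yaw) Ry(pitch) Rx(roll)).
In Python, from bench import robot gives the robot as it stands.
- The arm moves only by the tool servo_tool, never from a script. Its argument "plan" is a list of rows, each a list of 7 numbers: the shift along the tool's x, y, z normalised to -1 to 1, where 1 is 0.1 m, then the turn, a rotation vector about the tool's x, y, z normalised to -1 to 1, where 1 is pi/2 rad, then the finger opening in mm, from 0 to 94. In form: [[x, y, z, ax, ay, az, gripper], ...]. A call has 1 to 12 rows; each row is the pose to reach, as a shift and turn from the pose commanded when the call began, along the tool's axes at that moment; what a row does not reach only later rows make up. A row lasts 1/12 s, in which the tool goes at most 41.7 mm and 7.16 degrees, less where a joint would pass 70% of its speed; a pose out of reach is approached as far as the arm can. A call with a number of a shift or a turn outside -1 to 1 is refused whole. A call with a gripper value outside its range is refused whole. The fingers move at their own pace and stop on an object; the grip force is fixed at half the most. Time passes only in rows, so rows that repeat a pose let the fingers close. It gives the time, the measured TCP pose, the force, the opening and the grip force at its end, in the units of the state.
- robot.get_obs(): the state, without advancing time (a new reading comes with each control period).
- robot.snapshot(name): name is "side" or "top" or "wrist"; returns the picture (384x512x3 uint8, red, green, blue); there is no depth.
- robot.camera_params(name): a dict with "camera_matrix" (3x3 intrinsics, pixels), "rvec" (rotation vector, rad) and "tvec" (3), from world to camera coordinates, as OpenCV has them; the wrist camera has in their place "tool_from_camera" (4x4, takes a point from camera to tool coordinates, whose origin is the TCP and whose axes are the flange's). Camera axes: x right, y down, z forward; pixel columns grow to the right and rows downward; lengths in m; the calibration is good to about 2 mm. A picture is of the moment at which its call begins: read the wrist's pose just before it. camera_params takes no time and is no camera call.
- robot.close_job(): hands the job in; it is judged then, once.
Trained networks look in the newest picture that a camera, given by its name, has taken for a name from the list of things; names that differ only in an ending like _2 or _b are one class to them, and where a whole thing is asked for, a point or a joint stands for the part that bears it (a point fixed in the world has none). Each returns a list of dicts, best first, with "conf" (0 to 1); they miss things now and then, are a little off and sometimes report something else, mostly with a low value. They report only what shows in the picture. A call takes as long as a camera call.
- robot.find_in(thing, camera): "extent" ([centre column, centre row, width, height] in pixels, round what is visible of it).
The state is a dict: "time": time; "joint_positions": joint angles; "qvel": joint speeds; "joint_torque": joint torques, N m; "tool_pos": TCP position; "ee_rot": TCP orientation; "wrist_force": force on the tool from outside, world axes, zero at the start; "wrist_torque": the same for the moment, N m; "width": finger opening in m; "finger_force": force on a finger pad.
Only numpy, scipy, OpenCV 4.12 (cv2) and the standard library are available. Lean on these libraries where they do the work, as an engineer would, in place of code of your own. Each camera call takes 0.05 s, during which the arm holds its last target. There are 200 camera calls.

## Working session

There is one attempt and no reset: what is moved stays moved. The work goes in short steps, Python scripts to look and compute and a tool call to move; the robot and the scene stay as the last step left them, time stands still between calls to the robot, and variables do not carry over. Pictures are saved under pics/ and viewed, at most 10 in all, crops included, and the job is handed in when it is done.

Besides the shell and the picture viewer there is one more tool, called after ">>>" as name(argument=value, ...) on one line, values as JSON. servo_tool: Moves the arm, as the interface text tells. Scaled input: -1 to 1 covers 0.1 m each way for a shift and pi/2 rad each way for a turn. Its arguments: {"type":"object","properties":{"plan":{"type":"array","items":{"type":"array","items":{"type":"number"}}}},"required":["plan"]}

```bash
mkdir -p pics
cat > h.py <<'E'
import numpy as np, cv2
from bench import robot
from scipy.spatial.transform import Rotation as R
def cam(n):
    p=robot.camera_params(n); return np.array(p["camera_matrix"]),np.array(p["rvec"],float),np.array(p["tvec"],float)
def ray(n,uv,z):
    K,r,t=cam(n); M=cv2.Rodrigues(r)[0]; c=-M.T@t.ravel()
    d=M.T@np.linalg.inv(K)@np.array([uv[0],uv[1],1.]); return c+d*(z-c[2])/d[2]
def proj(n,P):
    K,r,t=cam(n); return cv2.projectPoints(np.array(P,float).reshape(-1,1,3),r,t,K,None)[0].reshape(-1,2)
E
python3 - <<'E'
from h import *
for n in("top","side"):
    im=robot.snapshot(n); cv2.imwrite(f"pics/{n}0.png",im[:,:,::-1])
    K,r,t=cam(n); print(n,K[0,0],(-cv2.Rodrigues(r)[0].T@t.ravel()).round(3))
    for th,z in(("axis",.03),("motor_end",.03),("roller1",.09),("roller4",.09),("cam",.095),("coupling",.06),("screwdriver",0.01)):
        for d in robot.find_in(th,n)[:5]: print(th,round(d["conf"],2),np.round(d["extent"]),ray(n,d["extent"][:2],z).round(3))
E
```

```text
top 346.6920395792294 [ 0.455 -0.029  0.993]
axis 0.72 [294. 210. 168.  78.] [ 0.458 -0.108  0.03 ]
motor_end 0.84 [294. 207. 170.  77.] [ 0.468 -0.107  0.03 ]
roller1 0.49 [296. 186.  14.   3.] [ 0.521 -0.111  0.09 ]
roller1 0.38 [323. 195.  15.   8.] [ 0.496 -0.18   0.09 ]
roller1 0.36 [269. 181.   8.   8.] [ 0.536 -0.039  0.09 ]
roller4 0.49 [296. 186.  14.   3.] [ 0.521 -0.111  0.09 ]
roller4 0.38 [323. 195.  15.   8.] [ 0.496 -0.18   0.09 ]
roller4 0.36 [269. 181.   8.   8.] [ 0.536 -0.039  0.09 ]
cam 0.8 [332. 215.  24.  40.] [ 0.444 -0.2    0.095]
cam 0.69 [241. 176.  18.   7.] [0.551 0.033 0.095]
coupling 0.41 [324. 193.  18.   7.] [ 0.502 -0.187  0.06 ]
screwdriver 0.71 [296. 164.  33.   8.] [ 0.591 -0.12   0.01 ]
screwdriver 0.46 [297. 187.  19.   4.] [ 0.523 -0.12   0.01 ]
side 385.35559492933055 [0.309 0.689 0.716]
axis 0.6 [277. 212. 115. 120.] [ 0.482 -0.057  0.03 ]
axis 0.47 [292. 144.  21.  21.] [ 0.519 -0.403  0.03 ]
motor_end 0.94 [280. 216. 115. 121.] [ 0.472 -0.045  0.03 ]
roller1 0.54 [241. 214.  14.   4.] [0.55  0.038 0.09 ]
roller1 0.48 [303. 173.  34.  30.] [ 0.438 -0.167  0.09 ]
roller4 0.54 [241. 214.  14.   4.] [0.55  0.038 0.09 ]
roller4 0.48 [303. 173.  34.  30.] [ 0.438 -0.167  0.09 ]
cam 0.82 [302. 173.  32.  32.] [ 0.441 -0.159  0.095]
cam 0.28 [241. 275.  12.  20.] [0.49  0.219 0.095]
coupling 0.56 [277. 245.   9.  15.] [0.448 0.086 0.06 ]
screwdriver 0.7 [246. 196.  18.  23.] [ 0.591 -0.124  0.01 ]
```

View pics/top0.png

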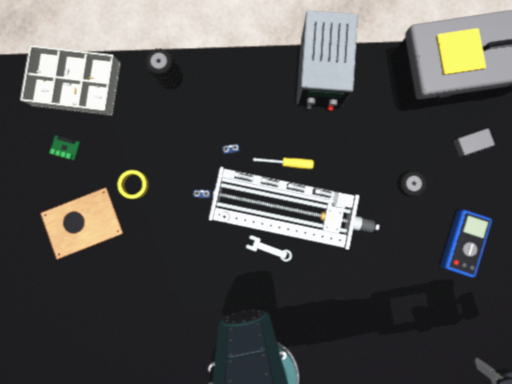

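View pics/side0.png

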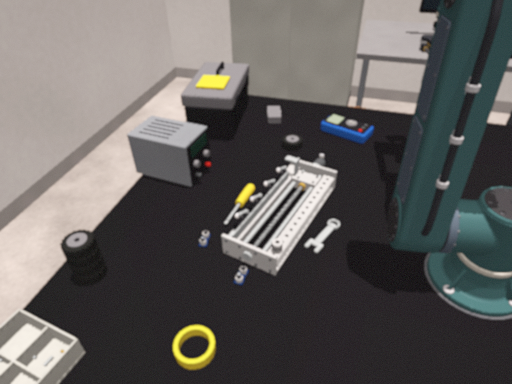

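Top view: the axis runs from the motor at (368,225) to the far end plate at (217,195), with the switch row on the upper (+x) channel. In the side view the rollers lie along its left channel. I'll enlarge both for the fit.

Run:
```python
import cv2
a=cv2.imread("pics/top0.png")[140:265,200:390]; cv2.imwrite("pics/topc.png",cv2.resize(a,None,fx=4.2,fy=4.2,interpolation=cv2.INTER_CUBIC))
a=cv2.imread("pics/side0.png")[145:275,210:350]; cv2.imwrite("pics/sidec.png",cv2.resize(a,None,fx=4.5,fy=4.5,interpolation=cv2.INTER_CUBIC))
```

```text
(no output)
```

View pics/topc.png

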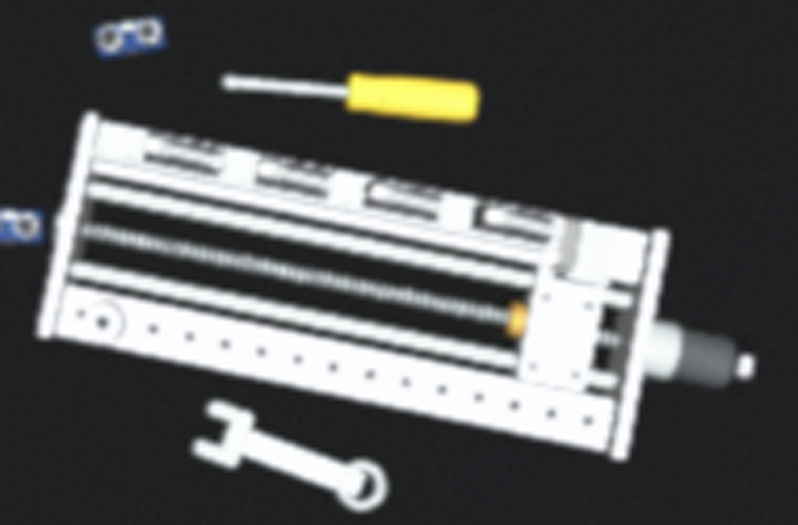

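View pics/sidec.png

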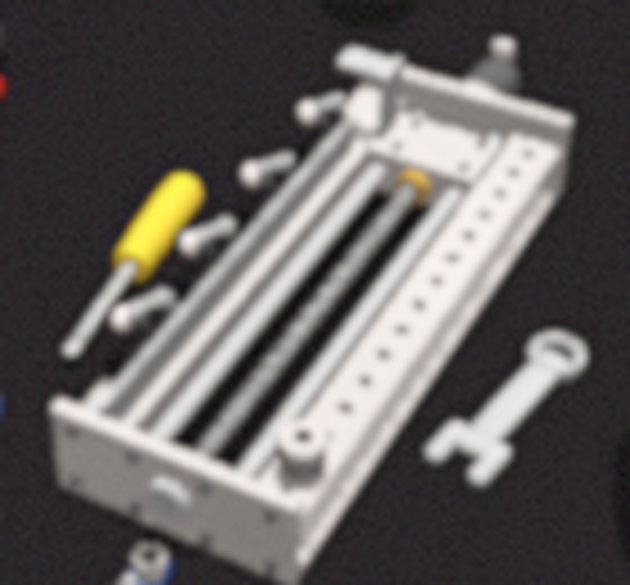

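Top crop: the end plate corners are clear at (86,114), (40,336), (669,232) and (626,458). The cam is at (580,240), just before the first switch. Side crop: the rollers' bright ends are at (305,112), (252,175), (190,240) and (122,315). I'll fit the axis pose to both views.

```bash
cat >> h.py <<'E'
def ax(p,P):
    c,s=np.cos(p[2]),np.sin(p[2]); P=np.array(P,float)/1000
    return np.c_[p[0]+c*P[:,0]-s*P[:,1],p[1]+s*P[:,0]+c*P[:,1],P[:,2]]
E
python3 - <<'E'
from h import *
from scipy.optimize import least_squares
T=np.array([[86,114],[40,336],[669,232],[626,458]]); T=(T+.5)/4.2-.5+[200,140]
TP=[[73,158,60],[-73,158,60],[73,-223,60],[-73,-223,60]]
S=np.array([[305,112],[252,175],[190,240],[122,315],[54,415],[294,522]]); S=(S+.5)/4.5-.5+[210,145]
SP=[[58,y,90] for y in(-108,-36,36,108)]+[[73,158,60],[-73,158,60]]
f=lambda p:np.r_[(proj("top",ax(p,TP))-T).ravel(),(proj("side",ax(p,SP))-S).ravel()]
q=least_squares(f,[.46,-.1,-.2],loss="soft_l1"); p=q.x; print(p,f(p).reshape(-1,2).round(1).tolist())
q1=least_squares(lambda p:f(p)[:8],p); print(q1.x, abs(q1.fun).max())
q2=least_squares(lambda p:f(p)[8:],p); print(q2.x, abs(q2.fun).max())
print(ax(p,[[58,y,96] for y in(-108,-36,36,108)]).round(4).tolist())
A=cv2.imread("pics/top0.png");B=cv2.imread("pics/side0.png")
A=cv2.resize(A[140:265,200:390],None,fx=4.2,fy=4.2);B=cv2.resize(B[145:275,210:350],None,fx=4.5,fy=4.5)
RP=[[58,y,90] for y in(-108,-36,36,108)]+[[58,-168,95]]
for im,n,o,s in((A,"top",[200,140],4.2),(B,"side",[210,145],4.5)):
    for u in proj(n,ax(p,RP)): cv2.drawMarker(im,tuple(int(v) for v in (u+.5-o)*s),(0,0,255),0,16,2)
B=cv2.resize(B,None,fx=.6,fy=.6); A=cv2.resize(A,None,fx=.52,fy=.52)
W=np.zeros((360,800,3),np.uint8);W[:A.shape[0],:A.shape[1]]=A;W[:351,420:798]=B[:351,:378];cv2.imwrite("pics/ov.png",W)
E
```

```text
[ 0.47608238 -0.04594515 -0.22911716] [[-0.0, -0.9], [-0.4, -0.9], [-0.3, -0.6], [-0.3, -0.7], [1.1, 0.3], [0.4, 0.2], [0.5, 0.9], [0.6, 1.0], [-0.2, -1.7], [0.7, -2.7]]
[ 0.47394684 -0.0466099  -0.22703808] 0.15351297280216158
[ 0.47693707 -0.04408882 -0.22619072] 2.1626536703016654
[[0.508, -0.1643, 0.096], [0.5244, -0.0942, 0.096], [0.5407, -0.0241, 0.096], [0.5571, 0.0461, 0.096]]
```

View pics/ov.png

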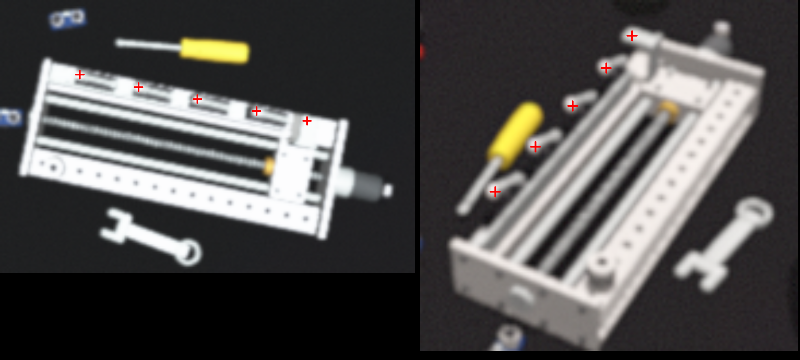

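The overlay lands the predicted points on the rollers within a few mm, so I'll use the pose (0.475, -0.046, -0.228). Next come the start orientation and the move to above the gap between cam and roller 1.

```bash
cat >> h.py <<'E'
p0=[.475,-.046,-.228]
def delta(P,yaw_axis=True,p=p0):
    o=robot.get_obs(); M=R.from_euler("xyz",o["ee_rot"]).as_matrix(); t=np.array(o["tool_pos"])
    sh=M.T@(ax(p,[P])[0]-t)/.1
    y=np.array([np.cos(p[2]),np.sin(p[2]),0]); y=y if y@M[:,1]>0 else -y
    z=np.array([0,0,-1.]); G=np.c_[np.cross(y,z),y,z]; rv=R.from_matrix(M.T@G).as_rotvec()/(np.pi/2)
    tl=M.T@np.eye(3)
    print("t",round(o["time"],2),"pos",t.round(4),"rot",np.round(o["ee_rot"],3),"w",round(o["width"],4),"F",np.round(o["wrist_force"],2))
    q=ax(p,[[0,0,0]])[0]; c,s=np.cos(p[2]),np.sin(p[2]); d=t-q
    print("TCP in axis mm",np.round([1e3*(c*d[0]+s*d[1]),1e3*(-s*d[0]+c*d[1]),1e3*t[2]],1))
    print("shift",sh.round(3),"turn",rv.round(3))
E
python3 - <<'E'
from h import *
delta([58,-135,230]); print(np.round(robot.camera_params("wrist")["tool_from_camera"],3))
E
```

```text
t 0.8 pos [ 0.1317 -0.534   0.2226] rot [ 3.141 -0.     0.242] w 0.094 F [0.03 0.74 0.53]
TCP in axis mm [-224.1 -553.   222.6]
shift [ 4.408 -2.45  -0.075] turn [ 0.     0.    -0.701]
[[-0.002 -0.968 -0.252  0.072]
 [ 1.    -0.002 -0.001  0.   ]
 [ 0.    -0.252  0.968 -0.162]
 [ 0.     0.     0.     1.   ]]
```

>>> servo_tool(plan=[[1,-0.55,0,0,0,-0.7,0],[1,-0.55,0,0,0,-0.7,0],[1,-0.55,0,0,0,-0.7,0],[1,-0.55,0,0,0,-0.7,0],[1,-0.55,0,0,0,-0.7,0],[1,-0.55,0,0,0,-0.7,0],[1,-0.55,0,0,0,-0.7,0],[1,-0.55,0,0,0,-0.7,0],[1,-0.55,0,0,0,-0.7,0],[1,-0.55,0,0,0,-0.7,0]])

```text
time: 1.63
tool_pos: [0.2156, -0.4566, 0.2226]
ee_rot: [3.142, 0.0, 1.343]
wrist_force: [0.3, -0.1, 0.1]
width: 0.031
finger_force: 0.0
```

```bash
python3 -c "
from h import *
delta([58,-135,230])"
```

```text
t 1.63 pos [ 0.2156 -0.4566  0.2226] rot [3.142 0.    1.343] w 0.031 F [ 0.31 -0.1   0.11]
TCP in axis mm [-159.8 -458.6  222.6]
shift [ 3.236  2.179 -0.075] turn [0. 0. 0.]
```

>>> servo_tool(plan=[[0.33,0.23,0,0,0,0,0],[0.67,0.47,0,0,0,0,0],[1,0.7,0,0,0,0,0],[1,0.7,0,0,0,0,0]])

```text
time: 1.97
tool_pos: [0.3108, -0.371, 0.2229]
ee_rot: [3.139, -0.003, 1.346]
wrist_force: [-0.9, -0.1, -1.2]
width: 0.0041
finger_force: 0.0
```

>>> servo_tool(plan=[[0.33,0.23,0,0,0,0,0],[0.67,0.47,0,0,0,0,0],[1,0.7,0,0,0,0,0],[1,0.7,0,0,0,0,0]])

```text
time: 2.3
tool_pos: [0.4014, -0.2894, 0.2226]
ee_rot: [3.139, -0.003, 1.347]
wrist_force: [-1.4, -0.1, 0.1]
width: 0.0005
finger_force: 0.0
```

>>> servo_tool(plan=[[0.33,0.23,0,0,0,0,0],[0.67,0.47,0,0,0,0,0],[1,0.78,0,0,0,0,0],[1,0.78,0,0,0,0,0],[1,0.78,0,0,0,0,0]])

```text
time: 2.72
tool_pos: [0.4971, -0.2133, 0.2219]
ee_rot: [-3.141, 0.0, 1.343]
wrist_force: [-0.1, -0.0, 0.6]
width: 0.0
finger_force: 0.0
```

```bash
cat >> h.py <<'E'
def wproj(P,M,t):
    c=robot.camera_params("wrist"); K=np.array(c["camera_matrix"]); T=np.array(c["tool_from_camera"])
    q=((np.array(P)-t)@M-T[:3,3])@T[:3,:3]; u=q@K.T; return u[:,:2]/u[:,2:]
E
python3 - <<'E'
from h import *
delta([58,-135,230]); o=robot.get_obs(); M=R.from_euler("xyz",o["ee_rot"]).as_matrix(); t=np.array(o["tool_pos"])
im=robot.snapshot("wrist")[:,:,::-1].copy(); cv2.imwrite("pics/w0.png",im)
u=wproj(ax(p0,[[58,y,96] for y in(-108,-36,36,108)]+[[58,-168,95]]),M,t); print(u.round(1))
for d in robot.find_in("roller1","wrist"): print(round(d["conf"],2),np.round(d["extent"],1))
for d in robot.find_in("cam","wrist"): print("cam",round(d["conf"],2),np.round(d["extent"],1))
W=cv2.resize(im,None,fx=1.5,fy=1.5)
for a in u: cv2.drawMarker(W,tuple(int(v) for v in a*1.5),(0,0,255),0,14,1)
cv2.imwrite("pics/w0m.png",W)
E
```

```text
t 2.72 pos [ 0.4971 -0.2133  0.2219] rot [-3.141  0.     1.343] w 0.0 F [-0.13 -0.02  0.57]
TCP in axis mm [  59.3 -158.   221.9]
shift [ 0.23  -0.013 -0.081] turn [-0.001  0.     0.   ]
[[ 259.9  136.5]
 [ 259.7   54.8]
 [ 259.5  -38.8]
 [ 259.3 -147.2]
 [ 260.   196.7]]
0.79 [261.9  77.4  12.1  52.8]
0.78 [263.5 153.9  11.7  42.9]
0.72 [260.7  13.7   3.2  26.6]
cam 0.63 [224.9 187.1  92.4  58.2]
```

View pics/w0m.png

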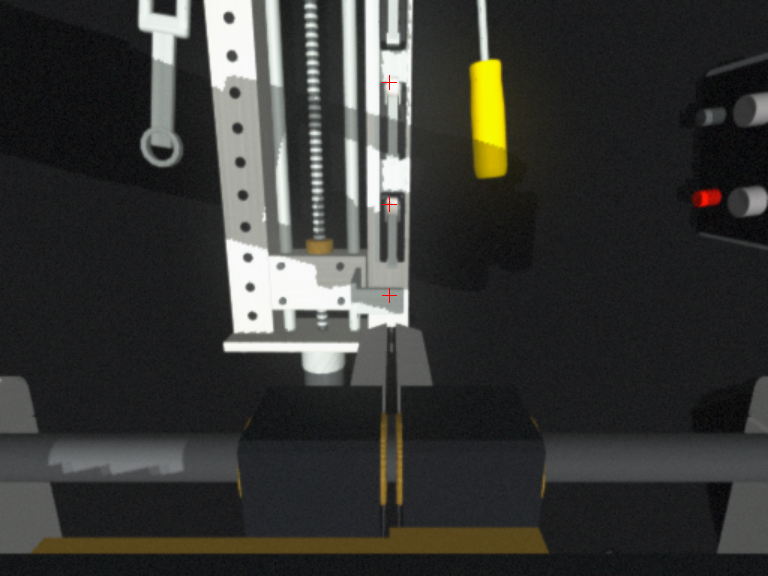

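The predicted marks sit on roller 1 at (391,207), the cam at (389,295) and the next lever to about 1 mm, and the fingers are centred on the row. I'll move 23 mm ahead, then down between cam and roller 1.

>>> servo_tool(plan=[[0.12,-0.01,0,0,0,0,0],[0.23,-0.01,0,0,0,0,0],[0.23,-0.01,0,0,0,0,0],[0.23,-0.01,0.25,0,0,0,0],[0.23,-0.01,0.5,0,0,0,0],[0.23,-0.01,0.75,0,0,0,0],[0.23,-0.01,0.9,0,0,0,0],[0.23,-0.01,0.9,0,0,0,0]])

```text
time: 3.53
tool_pos: [0.4977, -0.1903, 0.1282]
ee_rot: [-3.134, -0.002, 1.341]
wrist_force: [-0.0, -0.9, -0.7]
width: 0.0005
finger_force: 0.0
```

```bash
python3 -c "
from h import *
delta([58,-135,106])
im=robot.snapshot('side')[:,:,::-1]; cv2.imwrite('pics/s1.png',cv2.resize(im[90:260,200:370],None,fx=3.5,fy=3.5,interpolation=2))"
```

```text
t 3.53 pos [ 0.4977 -0.1903  0.1282] rot [-3.134e+00 -2.000e-03  1.341e+00] w 0.0005 F [-0.01 -0.86 -0.66]
TCP in axis mm [  54.7 -135.4  128.2]
shift [0.004 0.035 0.221] turn [-0.005 -0.001 -0.001]
```

View pics/s1.png

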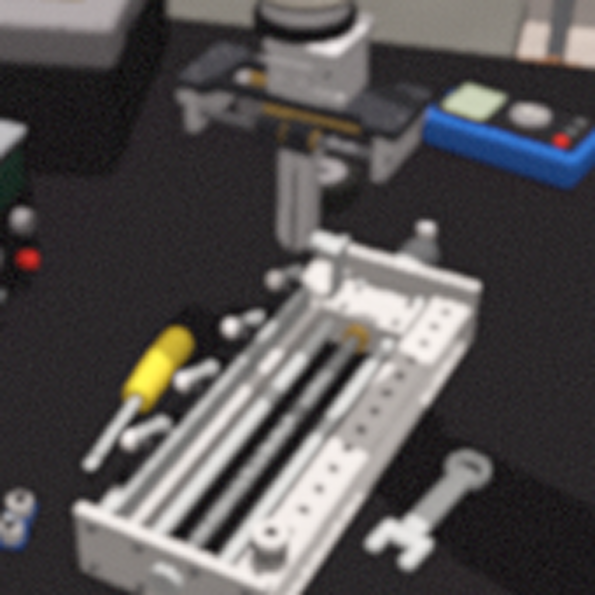

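The fingertips at (293,247) hang just behind roller 1 at (275,280), clear of the cam. Now down to sweep height.

>>> servo_tool(plan=[[0,0.02,0,0,0,0,0],[0,0.02,0.08,0,0,0,0],[0,0.02,0.15,0,0,0,0],[0,0.02,0.21,0,0,0,0],[0,0.02,0.21,0,0,0,0],[0,0.02,0.21,0,0,0,0],[0,0.02,0.21,0,0,0,0]])

```text
time: 4.17
tool_pos: [0.5024, -0.192, 0.1116]
ee_rot: [3.141, 0.0, 1.341]
wrist_force: [0.2, -0.6, 0.1]
width: 0.0003
finger_force: 0.0
```

```bash
python3 -c "
from h import *
delta([58,-108,106])"
```

```text
t 4.17 pos [ 0.5024 -0.192   0.1116] rot [3.141 0.    1.341] w 0.0003 F [ 0.25 -0.59  0.07]
TCP in axis mm [  59.7 -136.   111.6]
shift [ 0.28  -0.017  0.056] turn [ 0.     0.    -0.001]
```

>>> servo_tool(plan=[[0,-0.01,0.055,0,0,0,0],[0.03,-0.01,0.055,0,0,0,0],[0.06,-0.01,0.055,0,0,0,0],[0.09,-0.01,0.055,0,0,0,0],[0.12,-0.01,0.055,0,0,0,0],[0.15,-0.01,0.055,0,0,0,0],[0.18,-0.01,0.055,0,0,0,0],[0.21,-0.01,0.055,0,0,0,0],[0.24,-0.01,0.055,0,0,0,0],[0.27,-0.01,0.055,0,0,0,0],[0.28,-0.01,0.055,0,0,0,0],[0.28,-0.01,0.055,0,0,0,0]])

```text
time: 5.17
tool_pos: [0.5082, -0.1637, 0.1062]
ee_rot: [3.141, -0.001, 1.342]
wrist_force: [1.0, 0.0, 2.4]
width: 0.0006
finger_force: 0.8
```

```bash
python3 -c "
from h import *
delta([58,-36,106])
im=robot.snapshot('side')[:,:,::-1]; cv2.imwrite('pics/s2.png',cv2.resize(im[120:240,210:320],None,fx=5,fy=5,interpolation=2))"
```

```text
t 5.17 pos [ 0.5082 -0.1637  0.1062] rot [ 3.141e+00 -1.000e-03  1.342e+00] w 0.0006 F [0.96 0.04 2.44]
TCP in axis mm [  58.9 -107.2  106.2]
shift [ 0.712 -0.01   0.003] turn [ 0.    -0.001 -0.   ]
```

View pics/s2.png

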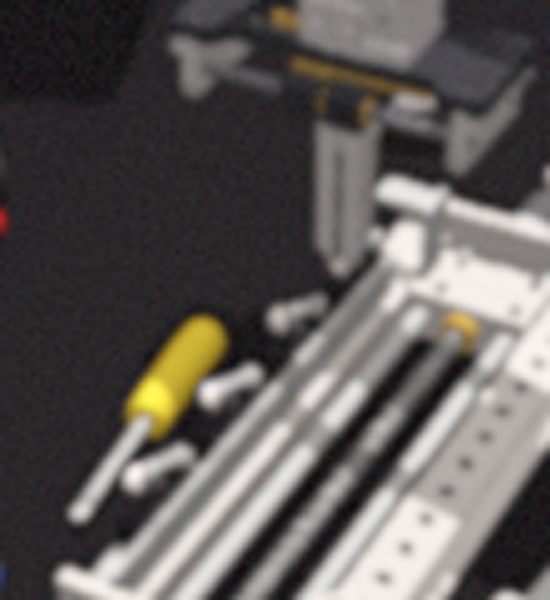

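Roller 1 is hidden under the fingertips with about 2 N pushing up, at 7 mm depth by geometry, so it is past its click. Sweeping on to roller 2.

>>> servo_tool(plan=[[0.06,-0.01,0,0,0,0,0],[0.12,-0.01,0,0,0,0,0],[0.18,-0.01,0,0,0,0,0],[0.24,-0.01,0,0,0,0,0],[0.3,-0.01,0,0,0,0,0],[0.36,-0.01,0,0,0,0,0],[0.42,-0.01,0,0,0,0,0],[0.48,-0.01,0,0,0,0,0],[0.54,-0.01,0,0,0,0,0],[0.6,-0.01,0,0,0,0,0],[0.66,-0.01,0,0,0,0,0],[0.71,-0.01,0,0,0,0,0]])

```text
time: 6.22
tool_pos: [0.5233, -0.0945, 0.1063]
ee_rot: [3.141, -0.0, 1.341]
wrist_force: [-0.3, -0.6, 1.2]
width: 0.0006
finger_force: 0.6
```

```bash
python3 -c "
from h import *
delta([58,36,106])"
```

```text
t 6.22 pos [ 0.5233 -0.0945  0.1063] rot [ 3.141 -0.     1.341] w 0.0006 F [-0.34 -0.61  1.16]
TCP in axis mm [ 58.  -36.3 106.3]
shift [ 0.723 -0.001  0.003] turn [ 0.    -0.    -0.001]
```

Contact on roller 2 is confirmed (1.2 N up, 0.6 N on the finger). On to roller 3.

>>> servo_tool(plan=[[0.06,0,0,0,0,0,0],[0.12,0,0,0,0,0,0],[0.18,0,0,0,0,0,0],[0.24,0,0,0,0,0,0],[0.3,0,0,0,0,0,0],[0.36,0,0,0,0,0,0],[0.42,0,0,0,0,0,0],[0.48,0,0,0,0,0,0],[0.54,0,0,0,0,0,0],[0.6,0,0,0,0,0,0],[0.66,0,0,0,0,0,0],[0.72,0,0,0,0,0,0]])

```text
time: 7.22
tool_pos: [0.5396, -0.0245, 0.1062]
ee_rot: [3.141, -0.0, 1.341]
wrist_force: [-0.1, -0.6, 1.2]
width: 0.0008
finger_force: 0.6
```

```bash
python3 -c "
from h import *
delta([58,108,106])
im=robot.snapshot('side')[:,:,::-1]; cv2.imwrite('pics/s3.png',cv2.resize(im[120:240,210:320],None,fx=5,fy=5,interpolation=2))"
```

```text
t 7.22 pos [ 0.5396 -0.0245  0.1062] rot [ 3.141 -0.     1.341] w 0.0008 F [-0.06 -0.6   1.18]
TCP in axis mm [ 58.1  35.6 106.2]
shift [ 0.724 -0.002  0.003] turn [ 0.    -0.    -0.001]
```

View pics/s3.png

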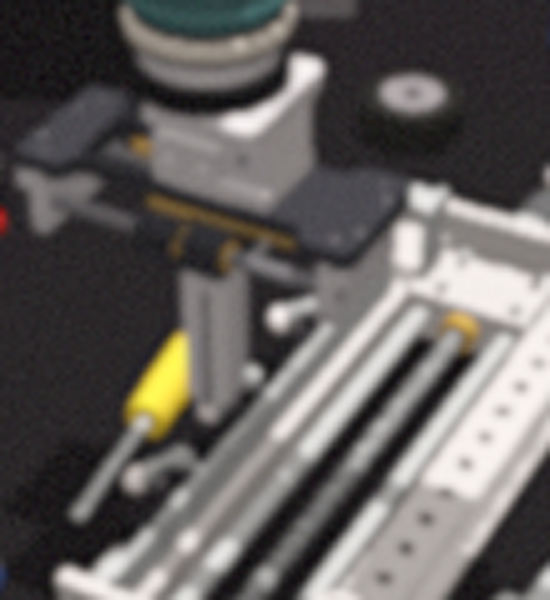

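The fingertips at (210,415) are on roller 3. Roller 2 has sprung back at (280,315), and roller 4 is still free at (135,478). On to roller 4, then stop there.

>>> servo_tool(plan=[[0.06,0,0,0,0,0,0],[0.12,0,0,0,0,0,0],[0.18,0,0,0,0,0,0],[0.24,0,0,0,0,0,0],[0.3,0,0,0,0,0,0],[0.36,0,0,0,0,0,0],[0.42,0,0,0,0,0,0],[0.48,0,0,0,0,0,0],[0.54,0,0,0,0,0,0],[0.6,0,0,0,0,0,0],[0.66,0,0,0,0,0,0],[0.72,0,0,0,0,0,0]])

```text
time: 8.27
tool_pos: [0.5559, 0.0457, 0.1062]
ee_rot: [3.141, -0.0, 1.341]
wrist_force: [-0.1, 0.1, 1.7]
width: 0.0005
finger_force: 0.6
```

>>> servo_tool(plan=[[0,0,0.01,0,0,0,0],[0,0,0.01,0,0,0,0],[0,0,0.01,0,0,0,0],[0,0,0.01,0,0,0,0]])

```text
time: 8.6
tool_pos: [0.556, 0.0456, 0.1054]
ee_rot: [3.141, -0.001, 1.341]
wrist_force: [0.6, 2.5, 2.6]
width: 0.0008
finger_force: 1.1
```

```bash
python3 -c "
from h import *
delta([58,108,106])
im=robot.snapshot('side')[:,:,::-1]; cv2.imwrite('pics/s4.png',cv2.resize(im[130:250,200:310],None,fx=5,fy=5,interpolation=2))"
```

```text
t 8.6 pos [0.556  0.0456 0.1054] rot [ 3.141e+00 -1.000e-03  1.341e+00] w 0.0008 F [0.56 2.51 2.65]
TCP in axis mm [ 58.2 107.5 105.4]
shift [ 0.005 -0.002 -0.006] turn [ 0.001 -0.001 -0.001]
```

View pics/s4.png

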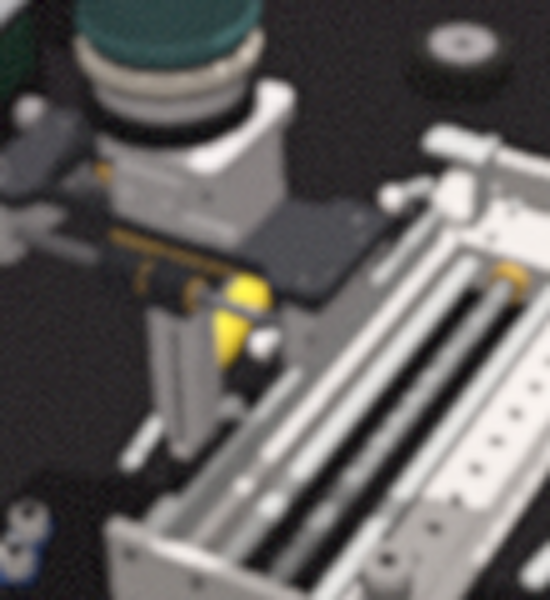

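The fingertips at (180,455) hold roller 4 down with about 2.5 N. Rollers 1 (395,197) and 3 (262,343) have sprung back, and the carriage and loose parts are in place. Handing in.

```bash
python3 -c "
from bench import robot
print(robot.close_job())"
```

```text
the job is handed in; nothing more can be done
None
```

I swept all four rollers in order at 7 mm depth by geometry and handed the job in with the fingertips holding roller 4 down at about 2.5 N; the hand-in gave no verdict.

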